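# Stow the desoldering pump and the marker in their leaning tube holders

### The arm

A 6-joint arm with a two-finger parallel gripper is mounted at the origin on a cart in front of the work surface, level with it; the furniture and walls round the work are solid. World frame = base frame: x ahead of the robot, y to its left, z up, the work surface at z = 0. Lengths are in mm, angles in rad, forces in N, time in s.
With the tool pointing down it reaches from about 350 to 975 mm from the base axis. Payload 7.1 kg.
Tool frame: the origin (TCP) lies on the front face of the gripper's body, between the roots of the fingers; the fingertips stand 80 mm ahead of it and the grasp point (between the pads) lies 61 mm ahead of it (env.tips_ahead is the distance from the TCP to the fingertips, in mm); z points along the fingers, y is the direction in which the jaws open and shut (so a half turn about z gives the same grasp; the last joint's range is limited). The gripper opens to 88 mm and grips with 3 to 60 N. Pads are 20 mm wide; open, the fingers measure 115 mm over their backs; the gripper's body (75 mm by 178 mm) begins 61 mm behind the grasp point.
Start: joints at [1.156, 0.423, 1.63, -0, 1.089, -0.019], TCP at [240.934, 576.677, 302.675] pointing down, gripper open.
Joint ranges: [-3, 3], [-0.9, 2.11], [0.09, 2.58], [-1.31, 4.45], [0.11, 2.69], [-2.54, 2.54]. Speed limits (rad/s): [2.39, 2.39, 3.01, 3.14, 3.14, 3.14].

### API

Orientations are given as a unit quaternion [x, y, z, w].
In Python, from station import env, set_gripper, viewer, workorder gives the robot as it stands. Calls block until the motion is done:
- env.reach(position, orientation): joint-space move of the TCP to a pose.
- env.move_l(position, rot=None, rate=150, f_stop=None): straight line of the TCP; rot=None keeps the orientation; rate is the mean speed in mm/s. With f_stop (N) it stops when the force on the tool has changed by that much, and returns True; else False.
- env.move_joints(angles): joint-space move.
- set_gripper(opening): finger opening in mm; the grip force is fixed at half the most; returns when the fingers have stopped.
- env.hold(seconds).
- env.ik(position, orientation): joint angles nearest the present ones, or None.
- env.read_state(): the state.
- viewer.camera(name): name is "scene" or "side" or "wrist"; returns the picture (384x512x3 uint8, blue, green, red); there is no depth.
- viewer.camera_params(name): a dict with "fx", "fy", "cx", "cy" (pixels), "pose" (4x4, takes a point from camera to world coordinates); the wrist camera has in their place "tool_from_camera" (4x4, takes a point from camera to tool coordinates, whose origin is the TCP and whose axes are the flange's). Camera axes: x right, y up, looking along -z (the intrinsics and any distortion apply to the point x, -y, -z); pixel columns grow to the right and rows downward; lengths in mm; the calibration is good to about 2 mm. A picture is of the moment at which its call begins: read the wrist's pose just before it. camera_params takes no time and is no camera call.
A pose or a line that the arm cannot do raises env.IKError and nothing moves.
- workorder.sign_off(): hands the job in, once; it reports no verdict.
The state is a dict: "time_s": time; "qpos": joint angles; "dq": joint speeds; "tau": joint torques, N m; "tool_pos": TCP position; "orientation": TCP orientation; "force": force on the tool from outside, world axes, zero at the start; "wrist_torque": the same for the moment, N m; "width": finger opening in mm.
Only numpy, scipy, OpenCV 4.12 (cv2) and the standard library are available. Lean on these libraries where they do the work, as an engineer would, in place of code of your own. Each camera call takes 0.05 s, during which the arm holds its last target. There are 200 camera calls.

### The job

Put the desoldering pump, nozzle end down, into the wide leaning tube holder, and the marker, red cap end down, into the narrow one. Each tube has a stop somewhere inside that you cannot see: lower each tool gently until it rests on the stop, and only then let go; do not drop it in or ram it. Leave the bottle, the tip-cleaner cup and the cutters where they are.

Things in the scene. Friction and masses are not known exactly. Their poses are not given: they have to be found in the camera images.
- pump: Blue desoldering pump lying on the bench, 164 mm long along body y, round barrel 20 mm across from y = -68 to +58 mm, white nozzle (9 mm thick) to y = -82, black plunger knob (12 mm) to y = +82. Origin: under the middle of the barrel, on the bench as it lies (barrel axis 10 mm above it, along z). About 55 g.
- pump_nozzle (a point): Tip of the pump's nozzle, on its axis.
- marker: Marker pen lying on the bench, white barrel and red cap, 135 mm long along body y, round, up to 17 mm across with the clip. Origin: under its middle, axis 8 mm above it; cap end at y = +67 mm. About 20 g.
- marker_cap_end (a point): End of the marker's red cap, on its axis.
- wide_holder: Fixed to the bench. Origin: centre of the underside of its 104 x 64 x 12 mm foot plate (104 along x). The tube above it leans 40 deg from vertical towards body +x and is carried by a gusset below it. Mouth centre in this frame: x 52, z 123 mm.
- wide_holder_well: Square tube of the wide holder, 27 mm clear inside, walls 3 mm, a black collar round the rim (37 mm over all), 104 mm long. Origin: centre of the open mouth; z points out of the tube along its axis (40 deg from vertical), x and y square to its walls, y level. Inside, out of sight, is an adjustable stop set anywhere from 52 to 92 mm below the mouth; it does not give way.
- narrow_holder: Fixed to the bench. Origin: centre of the underside of its 104 x 64 x 12 mm foot plate (104 along x). The tube above it leans 40 deg from vertical towards body +x and is carried by a gusset below it. Mouth centre in this frame: x 52, z 116 mm.
- narrow_holder_well: Square tube of the narrow holder, 21.5 mm clear inside, walls 3 mm, a black collar round the rim (31.5 mm over all), 94 mm long. Origin: centre of the open mouth; z points out of the tube along its axis (40 deg from vertical), x and y square to its walls, y level. Inside, out of sight, is an adjustable stop set anywhere from 48 to 78 mm below the mouth; it does not give way.
- flux_bottle: Bystander: dispensing bottle standing upright, 40 mm diameter x 112 mm. Origin: centre of its underside.
- tip_cleaner: Bystander: black round tip-cleaner cup, 60 mm diameter x 48 mm. Origin: centre of its underside.
- cutters: Bystander: flush cutters lying flat, 63 x 118 x 12 mm, long side along body y. Origin: centre of its underside.

How it is judged (in metres and radians):
At the end, for the whole second after the job is handed in: Pump standing at rest in the wide tube, nozzle down, tip at least 46 mm below the mouth; marker at rest in the narrow tube, cap end down, at least 42 mm below the mouth; each within 0.32 rad of the tube's axis (z of pump_nozzle in the frame of wide_holder_well below -0.046 m and x of pump_nozzle in the frame of wide_holder_well between -0.014 and 0.014 m and y of pump_nozzle in the frame of wide_holder_well between -0.014 and 0.014 m and angle between the y axis of pump and the z axis of wide_holder_well, either way round below 0.32 rad and linear speed of each of pump, marker below 0.02 m/s and z of marker_cap_end in the frame of narrow_holder_well below -0.042 m and x of marker_cap_end in the frame of narrow_holder_well between -0.011 and 0.011 m and y of marker_cap_end in the frame of narrow_holder_well between -0.011 and 0.011 m and angle between the y axis of marker and the z axis of narrow_holder_well, either way round below 0.32 rad); the robot touches nothing.
It fails at once if the pump is dropped (over 0.35 m/s out of the fingers) (linear speed of pump above 0.35 m/s and contact force between the fingers and pump below 0.02 N).
It fails at once if the marker is dropped (over 0.35 m/s out of the fingers) (linear speed of marker above 0.35 m/s and contact force between the fingers and marker below 0.02 N).
It fails at once if a tool is pushed with more than 30 N against a holder (contact force between any of pump, marker and wide_holder above 30 N or contact force between any of pump, marker and narrow_holder above 30 N).
It fails at once if a bystander (bottle, cup or cutters) is moved more than 20 mm or the bottle is tipped over (distance of any of flux_bottle, tip_cleaner, cutters from where it was at the start of the episode above 0.02 m or angle between flux_bottle's own z axis and vertical above 0.5 rad).
It also fails if it takes over 72 s, if anything falls off the work surface, if the arm or the gripper's body presses on something with over 40 N, if the wrist force passes 120 N, or if a joint passes its speed limit or range.

## Working session

There is one attempt and no reset: what is moved stays moved. The work goes in short steps, each a Python script; the robot and the scene stay as the last script left them, time stands still between calls to the robot, and variables do not carry over. Pictures are saved under pics/ and viewed, about 8 in all and at most 12, crops included, and the job is handed in when it is done.

```bash
ls; mkdir -p pics; python3 - <<'E'
from station import env,set_gripper,viewer,workorder
import cv2,numpy as np
for n in("scene","side","wrist"):
    im=viewer.camera(n); cv2.imwrite(f"pics/{n}0.png",im); print(n,viewer.camera_params(n))
s=env.read_state();print(s)
E
```

```text
pics
scene {'fx': 490.5241504521701, 'fy': 490.5241504521701, 'cx': 263.5509117585277, 'cy': 189.74541564171574, 'pose': array([[ 6.79562700e-01,  4.53317798e-01, -5.76799368e-01,
        -2.65351839e+02],
       [-7.33376903e-01,  3.99646724e-01, -5.49946192e-01,
        -9.26748328e+02],
       [-1.87844195e-02,  7.96734253e-01,  6.04037809e-01,
         9.48115355e+02],
       [ 0.00000000e+00,  0.00000000e+00,  0.00000000e+00,
         1.00000000e+00]])}
side {'fx': 397.6231888321791, 'fy': 397.6231888321791, 'cx': 243.406102562059, 'cy': 193.49256699058913, 'pose': array([[ 9.99797607e-01,  1.66006343e-02,  1.13650623e-02,
         5.42561130e+02],
       [-2.54894815e-03,  6.64883315e-01, -7.46942889e-01,
        -1.09749432e+03],
       [-1.99561661e-02,  7.46762744e-01,  6.64791061e-01,
         9.37960808e+02],
       [ 0.00000000e+00,  0.00000000e+00,  0.00000000e+00,
         1.00000000e+00]])}
wrist {'fx': 296.46595601816284, 'fy': 296.46595601816284, 'cx': 257.0103103162338, 'cy': 191.00996637587724, 'tool_from_camera': array([[-2.63331678e-05,  9.53986133e-01,  2.998507
[... 262 characters left out ...]

         1.00000000e+00]])}
{'time_s': 0.15, 'qpos': array([ 1.15602621e+00,  4.23673722e-01,  1.63045796e+00,  1.26022829e-05,
        1.08858137e+00, -1.89749638e-02]), 'dq': array([-0.00025797, -0.00084076, -0.00162416, -0.00049005, -0.00135436,
        0.00023824]), 'tau': array([-5.16716063e-04, -5.44988573e+01, -2.73920578e+01,  6.43098028e-02,
        2.05659145e-02, -8.03008493e-05]), 'tool_pos': array([240.79866121, 576.41550783, 302.09715284]), 'orientation': array([ 1.96611215e-01,  9.80481370e-01, -5.45874460e-04, -1.25991661e-04]), 'force': array([ 0.04867054, -0.11018491,  0.72541166]), 'wrist_torque': array([-0.00507665,  0.01064467,  0.04111096]), 'width': 87.94173734624499}
```

View pics/scene0.png

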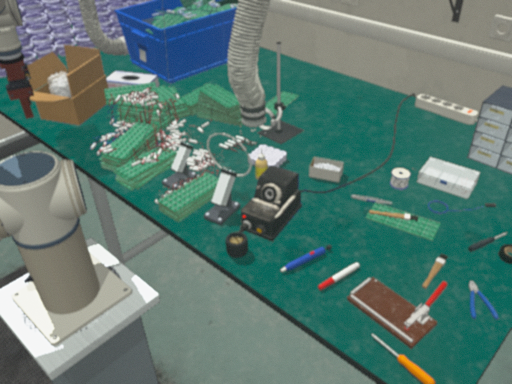

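View pics/side0.png

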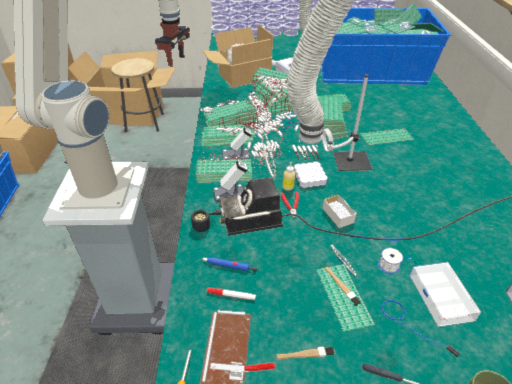

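The scene view shows the blue pump at about (305,258), the marker at (340,275), and the holders near (225,195) and (180,165). In the side view they are at (230,265), (231,294), (235,180) and (240,143). I'll zoom in on both.

```bash
python3 - <<'E'
import cv2,numpy as np
a=cv2.imread("pics/scene0.png")[135:295,150:370]; b=cv2.imread("pics/side0.png")[120:310,185:305]
a=cv2.resize(a,None,fx=2,fy=2,interpolation=3)  # 440x320
cv2.imwrite("pics/z1.png",cv2.resize(cv2.imread("pics/scene0.png")[138:288,150:350],None,fx=4,fy=4,interpolation=3))
cv2.imwrite("pics/z2.png",cv2.resize(cv2.imread("pics/side0.png")[120:308,190:300],None,fx=3.15,fy=3.15,interpolation=3))
E
```

```text
(no output)
```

View pics/z1.png

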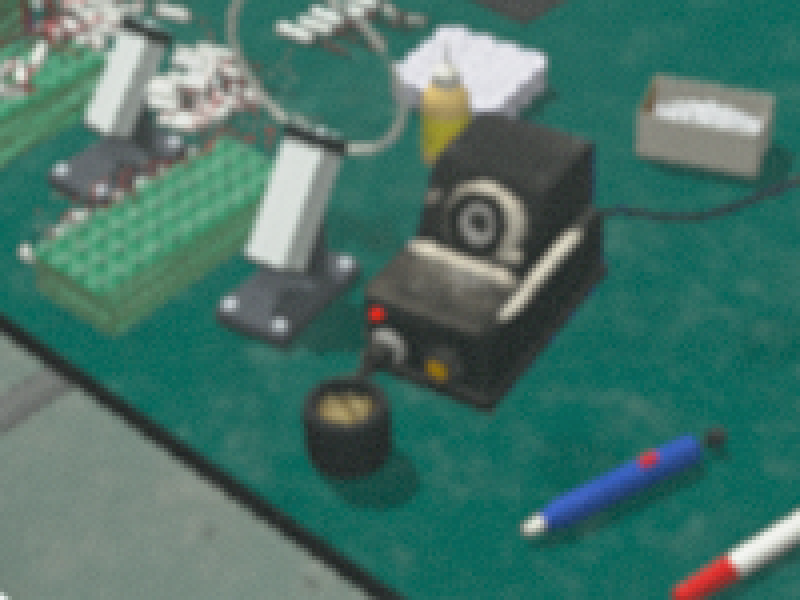

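View pics/z2.png

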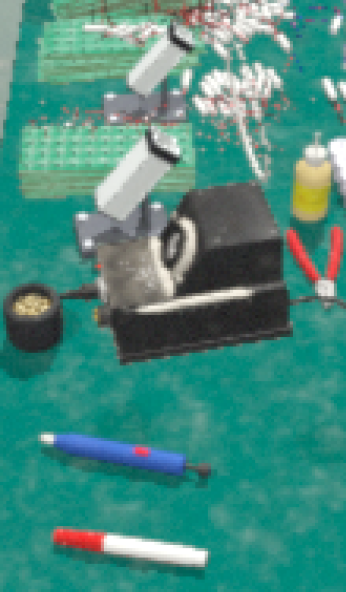

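The pump's white nozzle is at scene (281,270) and its knob at (329,247). The marker's red cap points towards −x, like the nozzle. The near tube's mouth is at scene (229,172) and side (242,168), and the far tube's at (186,145) and (247,132). I'll triangulate these roughly, then look closer with the wrist camera.

```bash
cat > h.py <<'E'
from station import env,set_gripper,viewer,workorder
import cv2,numpy as np
from scipy.spatial.transform import Rotation as R
def cam(name,st=None):
    p=viewer.camera_params(name)
    if name=="wrist":
        T=np.eye(4);T[:3,:3]=R.from_quat(st["orientation"]).as_matrix();T[:3,3]=st["tool_pos"]
        p=dict(p,pose=T@p["tool_from_camera"])
    return p
def ray(p,u,v):
    d=p["pose"][:3,:3]@np.array([(u-p["cx"])/p["fx"],-(v-p["cy"])/p["fy"],-1]);return p["pose"][:3,3],d/np.linalg.norm(d)
def plane(p,u,v,z):
    o,d=ray(p,u,v);return o+d*(z-o[2])/d[2]
def tri(rays):
    A=sum(np.eye(3)-np.outer(d,d) for o,d in rays);b=sum((np.eye(3)-np.outer(d,d))@o for o,d in rays)
    x=np.linalg.solve(A,b);return x,max(np.linalg.norm(np.cross(x-o,d)) for o,d in rays)
def quat(z,y):  # tool z, jaw axis y
    z=np.array(z,float);z/=np.linalg.norm(z);y=np.array(y,float);y-=z*(y@z);y/=np.linalg.norm(y)
    return R.from_matrix(np.column_stack([np.cross(y,z),y,z])).as_quat()
def snap(fn):
    st=env.read_state();im=viewer.camera("wrist");cv2.imwrite("pics/"+fn+".png",im);np.save("pics/"+fn+".npy",cam("wrist",st)["pose"]);return im,cam("wrist",st)
E
python3 - <<'E'
from h import *
np.set_printoptions(precision=1,suppress=True)
S=cam("scene");D=cam("side")
print("pump",plane(S,281.2,270.5,10),plane(S,328.8,247.2,10))
f=lambda u,v:(190+u/3.15,120+v/3.15)
print("pump side",plane(D,*f(40,438),10),plane(D,*f(212,472),10))
print("marker side",plane(D,*f(53,538),8),plane(D,*f(208,557),8))
g=lambda u,v:(150+u/4,138+v/4)
for a,b in(((315,138),(164,150)),((146,30),(181,37))):
    print("mouth",tri([ray(S,*g(*a)),ray(D,*f(*b))]))
print("wide screws",[plane(S,*g(*q),13) for q in((229,304),(281,326),(346,262))])
print("narrow screws",[plane(S,*g(*q),13) for q in((60,170),(110,190),(175,143))])
print("bottle/cup/station",plane(S,*g(445,155),0),plane(S,*g(347,465),0),plane(S,*g(370,340),0),plane(S,*g(490,405),0), plane(S,*g(605,270),0))
E
```

```text
pump [ 406.  -343.2   10. ] [ 557.8 -383.1   10. ]
pump side [ 405.  -344.6   10. ] [ 565.9 -387.1   10. ]
marker side [ 424.5 -454.8    8. ] [ 559.9 -476.4    8. ]
mouth (array([524.5, -34.3, 112.1]), np.float64(2.515040992538065))
mouth (array([544.6, 185. , 109.4]), np.float64(0.29037038154094585))
wide screws [array([429.3, -30.9,  13. ]), array([437.8, -78.2,  13. ]), array([522.1, -60.7,  13. ])]
narrow screws [array([451.8, 199.4,  13. ]), array([461.4, 147.3,  13. ]), array([538.9, 157.8,  13. ])]
bottle/cup/station [687.3  -9.3   0. ] [ 377.7 -206.8   -0. ] [ 480.3 -127.1    0. ] [ 487.1 -239.7    0. ] [ 657.8 -204.5   -0. ]
```

```bash
python3 - <<'E'
from h import *
q=quat([0,0,-1],[0,1,0]); t=[]
for n,p in(("wn",(490,175,300)),("ww",(480,-45,300)),("wt",(480,-410,220))):
    print(n,env.ik(p,q)); env.reach(p,q); env.hold(.3); im,_=snap(n+"1"); t.append(im)
    print(env.read_state()["time_s"])
cv2.imwrite("pics/m1.png",np.vstack([cv2.resize(np.hstack(t[:2]),(800,300)),cv2.resize(t[2],(400,300)).repeat(1,1) if 0 else np.hstack([cv2.resize(t[2],(400,300)),np.zeros((300,400,3),np.uint8)])]))
E
```

```text
wn [ 3.20151071e-01  2.73352899e-01  1.86209027e+00 -4.44089210e-16
  1.00614948e+00 -1.25064526e+00]
2.225
ww [-1.18162720e-01  2.16250441e-01  1.94056051e+00 -4.44089210e-16
  9.84781700e-01 -1.68895905e+00]
3.4583
wt [-7.25760108e-01  5.30832358e-01  1.67015790e+00 -4.44089210e-16
  9.40602394e-01 -2.29655643e+00]
5.2
```

View pics/m1.png

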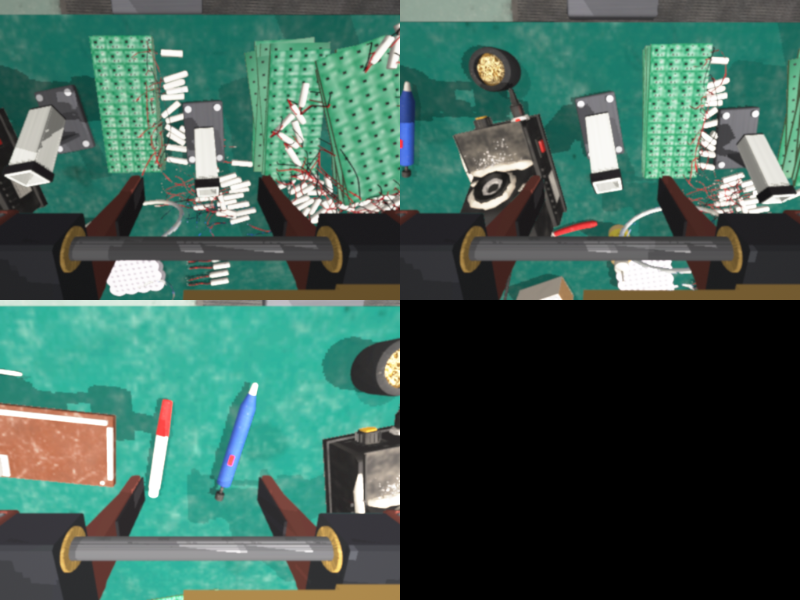

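The wrist views show the tools, with the cap and nozzle towards the robot, and both holders with their mouths facing +x. I'll zoom in on the mouths and screws.

```bash
python3 - <<'E'
import cv2,numpy as np
a=cv2.imread("pics/wn1.png")[120:265,220:300];b=cv2.imread("pics/ww1.png")[110:255,215:295]
cv2.imwrite("pics/z3.png",cv2.resize(np.hstack([a,b]),None,fx=4,fy=4,interpolation=3))
E
```

```text
(no output)
```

View pics/z3.png

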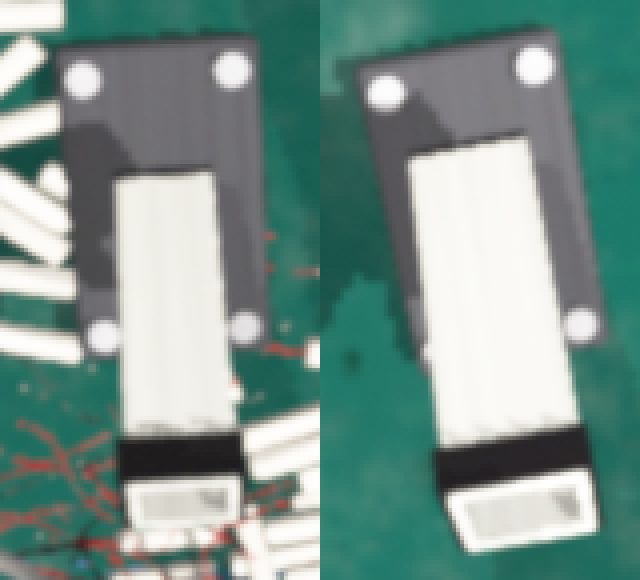

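The near holder is the wide one: its collar is 37 px wide against 31 px for the other. Mouth centres are at about (266,245) for the narrow one in wn1 and (267,238) for the wide one in ww1. Next come the fixes.

```bash
python3 - <<'E'
from h import *
np.set_printoptions(precision=1,suppress=True)
P0=viewer.camera_params("wrist")
def C(fn): return dict(P0,pose=np.load(f"pics/{fn}.npy"))
S=cam("scene");D=cam("side")
def yaw(d):return np.arctan2(d[1],d[0])
N=lambda u,v:(220+u/4,120+v/4); W=lambda u,v:(215+(u-320)/4,110+v/4)
def rep(name,c,f,scr,m,zm,sm,dm):
    s=[plane(c,*f(*q),12.5) for q in scr]; print(name,"screws",*s)
    y=yaw(s[2]-s[1]); o=(s[0]+s[2])/2 if name=="wide" else np.mean(s,0)
    # TL, TR, BR,(BL): diagonal TL-BR centre
    mp=plane(c,*f(*m),zm)
    print(" yaw",y,np.degrees(y),"origin",o,"mouth pred",o[:2]+52*np.array([np.cos(y),np.sin(y)]),"meas",mp, "tri",tri([ray(c,*f(*m)),ray(S,*sm),ray(D,*dm)]))
rep("narrow",C("wn1"),N,[(83,80),(232,70),(245,327),(104,337)],(184,502),116,(186.5,145.5),(247.5,131.7))
rep("wide",C("ww1"),W,[(385,93),(534,66),(581,325)],(528,511),123,(228.75,172.5),(242,167.6))
c=C("wt1");im=cv2.imread("pics/wt1.png");hsv=cv2.cvtColor(im,cv2.COLOR_BGR2HSV)
roi=np.zeros(im.shape[:2],np.uint8)
def fit(mask,h,name):
    n,l,st,ce=cv2.connectedComponentsWithStats(mask);k=1+np.argmax(st[1:,4]);pts=np.argwhere(l==k)[:,::-1]
    w=np.array([plane(c,*p,h)[:2] for p in pts]);m=w.mean(0);_,_,V=np.linalg.svd(w-m);d=V[0]*np.sign(V[0][0]);t=(w-m)@d
    # mid of across extent
    print(name,len(pts),"dir",np.degrees(yaw(d)),"mean",m,"ends",m+d*t.min(),m+d*t.max(),"len",np.ptp(t), "wid",np.ptp((w-m)@V[1]))
sub=lambda m,x0,x1,y0,y1:cv2.bitwise_and(m,cv2.rectangle(np.zeros_like(m),(x0,y0),(x1,y1),255,-1))
k=512/400
b=cv2.inRange(hsv,(105,100,40),(130,255,255)); fit(sub(b,255,360,100,260),12,"pump barrel")
a=cv2.inRange(hsv,(0,0,60),(180,70,255))|cv2.inRange(hsv,(0,90,60),(12,255,255))|cv2.inRange(hsv,(168,90,60),(180,255,255))
fit(sub(a,180,235,115,265),10,"marker"); 
r=cv2.inRange(hsv,(0,110,80),(12,255,255))|cv2.inRange(hsv,(168,110,80),(180,255,255)); fit(sub(r,180,235,115,265),10,"cap")
w=cv2.inRange(hsv,(0,0,140),(180,60,255));fit(sub(w,300,350,85,140),10,"nozzle")
k=cv2.inRange(hsv,(0,0,0),(180,255,50));fit(sub(k,265,300,230,265),10,"knob")
E
```

```text
narrow screws [457.6 155.7  12.5] [454.5 201.9  12.5] [538.8 208.   12.5] [542.3 161.4  12.5]
 yaw 0.07283697762636716 4.173251410479644 origin [498.3 181.7  12.5] mouth pred [550.1 185.5] meas [548.5 185.  116. ] tri (array([546.7, 185. , 110.5]), np.float64(4.149627049715029))
wide screws [439.6 -75.4  12.5] [431.4 -29.6  12.5] [514.4 -13.2  12.5]
 yaw 0.19566843663705402 11.210975603226167 origin [477.  -44.3  12.5] mouth pred [528.  -34.2] meas [526.7 -33.9 123. ] tri (array([526.7, -33.9, 113. ]), np.float64(4.487222241260951))
pump barrel 2092 dir -14.415313588674405 mean [ 478.1 -362.1] ends [ 419.7 -347. ] [ 544. -379.] len 128.4179066161002 wid 19.78648210297532
marker 2070 dir -11.188040586135408 mean [ 489.4 -463.1] ends [ 424.9 -450.3] [ 562.5 -477.5] len 140.2696443933313 wid 18.145164130757703
cap 691 dir -11.348209281091215 mean [ 449.2 -455.1] ends [ 425.6 -450.3] [ 471.9 -459.6] len 47.20735221314913 wid 16.322687975415036
nozzle 152 dir -13.341499296084246 mean [ 413.2 -344.5] ends [ 405.4 -342.7] [ 420.3 -346.2] len 15.303088089821031 wid 10.179797005287469
knob 2 dir -89.90849182705063 mean [ 553.7 -385.2] ends [ 553.7 -384.6] [ 553.7 -385.7] len 1.0991254286526713 wid 3.992747500398562e-19
```

```bash
cat >> h.py <<'E'
def deg(t):return np.radians(t)
class Job:
    def __init__(s,tip,th,g,axz,mouth,yaw,zg):
        c,n=np.cos(deg(th)),np.sin(deg(th)); s.gp=np.array([tip[0]+g*c,tip[1]+g*n,zg]); s.qg=quat([0,0,-1],[-n,c,0])
        y=deg(yaw); s.a=np.array([np.sin(deg(40))*np.cos(y),np.sin(deg(40))*np.sin(y),np.cos(deg(40))])
        s.y=np.array([-np.sin(y),np.cos(y),0]); s.z=np.cross(-s.a,s.y); s.qi=quat(s.z,s.y); s.g=g; s.off=zg-axz; s.mouth=np.array(mouth,float)
    def at(s,h): # tip h mm out of mouth
        return s.mouth+s.a*(s.g+h)-s.z*s.off
pump=Job((405.5,-343),-14.2,124,10,(527,-34,123),10.9,82.5)
marker=Job((426,-450.6),-11.2,103,8,(549,185.3,116),4.0,82.5)
E
python3 - <<'E'
from h import *
np.set_printoptions(precision=2,suppress=True)
S=cam("scene");D=cam("side")
print("hose",tri([ray(S,253,118),ray(D,312,142)]),tri([ray(S,250,20),ray(D,322,55)]))
q0=env.read_state()["qpos"]
for n,j in(("pump",pump),("marker",marker)):
    print(n,"grasp",j.gp,env.ik(j.gp,j.qg),env.ik(j.gp+[0,0,150],j.qg))
    for h in(120,25,-52,-92): print(h,j.at(h),env.ik(j.at(h),j.qi))
    v=np.array([j.at(25)[0]-60,-330,340]);print("via",v,env.ik(v,j.qi))
E
```

```text
hose (array([777.96, 103.78, 128.32]), np.float64(12.38031507428248)) (array([777.64, 101.64, 454.48]), np.float64(16.211206914269297))
pump grasp [ 525.71 -373.42   82.5 ] [-0.64  0.74  1.67 -0.    0.72 -1.96] [-0.64  0.53  1.63 -0.    0.98 -1.96]
120 [626.47 -14.84 356.52] None
25 [566.51 -26.39 283.74] [-0.18  0.27  2.18  2.05  0.32  2.4 ]
-52 [517.91 -35.75 224.76] [-0.23  0.36  2.31  2.38  0.47  2.  ]
-92 [492.66 -40.61 194.12] [-0.26  0.43  2.36  2.48  0.57  1.85]
via [ 506.51 -330.    340.  ] None
marker grasp [ 527.04 -470.61   82.5 ] [-0.75  0.81  1.52 -0.    0.81 -2.12] [-0.75  0.62  1.48 -0.    1.05 -2.12]
120 [635.06 191.32 334.72] None
25 [574.15 187.06 261.94] [0.39 0.36 2.12 4.07 0.3  0.87]
-52 [524.77 183.61 202.96] [0.43 0.45 2.24 3.78 0.46 1.22]
-92 [499.12 181.81 172.31] [0.45 0.51 2.29 3.7  0.57 1.34]
via [ 514.15 -330.    340.  ] None
```

The tilted pose needs a flipped wrist. Grasping with a half turn about the tool axis reduces the last joint's swing, so I'll look for workable via poses.

```bash
sed -i 's/s.qg=quat(\[0,0,-1\],\[-n,c,0\])/s.qg=quat([0,0,-1],[n,-c,0])/; s/s.qi=quat(s.z,s.y)/s.qi=quat(s.z,-s.y)/' h.py; python3 - <<'E'
from h import *
np.set_printoptions(precision=2,suppress=True)
for n,j in(("pump",pump),("marker",marker)):
    print(n,"grasp",env.ik(j.gp,j.qg),env.ik(j.gp+[0,0,250],j.qg))
    for h in(25,0,-30,-60,-92): print(h,env.ik(j.at(h),j.qi))
    for up in(40,80,120): print("up",up,env.ik(j.at(25)+[0,0,up],j.qi))
    for x,y in((480,-300),(430,-350),(560,-300)):
      for z in (330,400):
       for yw in(-60,-40,-20,0):
        k=Job((0,0),0,0,0,(0,0,0),yw,0); q=env.ik((x,y,z),k.qi)
        if q is not None: print("via",x,y,z,yw,q)
    
E
```

```text
pump grasp [-0.64  0.74  1.67 -0.    0.72  1.18] [-0.64  0.42  1.56 -0.    1.16  1.18]
25 [-0.18  0.27  2.18  2.05  0.32 -0.74]
0 [-0.2   0.29  2.23  2.18  0.36 -0.9 ]
-30 [-0.22  0.33  2.27  2.31  0.42 -1.05]
-60 [-0.24  0.37  2.32  2.4   0.49 -1.18]
-92 [-0.26  0.43  2.36  2.48  0.57 -1.29]
up 40 [-0.18  0.19  2.16  1.71  0.28 -0.39]
up 80 [-0.18  0.11  2.12  1.34  0.29 -0.01]
up 120 [-0.18  0.05  2.08  1.03  0.33  0.32]
via 480 -300 330 -20 [-0.68  0.17  2.16  1.69  0.25 -0.34]
via 480 -300 330 0 [-0.81  0.22  2.09  1.36  0.6  -0.34]
via 480 -300 400 -40 [-0.53  0.05  2.1  -0.78  0.19  2.45]
via 480 -300 400 -20 [-0.68  0.05  2.09  1.03  0.3   0.34]
via 480 -300 400 0 [-0.81  0.1   2.03  1.13  0.66 -0.06]
via 430 -350 330 -20 [-0.86  0.17  2.16  1.55  0.38 -0.33]
via 430 -350 330 0 [-0.97  0.23  2.08  1.29  0.72 -0.38]
via 430 -350 400 -40 [-0.71  0.02  2.12  0.06  0.13  1.51]
via 430 -350 400 -20 [-0.86  0.05  2.1   1.12  0.43  0.14]
via 430 -350 400 0 [-0.97  0.11  2.02  1.11  0.78 -0.14]
via 560 -300 330 -20 [-0.57  0.27  2.02  1.63  0.17 -0.2 ]
via 560 -300 330 0 [-0.69  0.3  
[... 584 characters left out ...]
4]
via 480 -300 400 -40 [-0.53  0.05  2.1  -0.78  0.19  2.45]
via 480 -300 400 -20 [-0.68  0.05  2.09  1.03  0.3   0.34]
via 480 -300 400 0 [-0.81  0.1   2.03  1.13  0.66 -0.06]
via 430 -350 330 -20 [-0.86  0.17  2.16  1.55  0.38 -0.33]
via 430 -350 330 0 [-0.97  0.23  2.08  1.29  0.72 -0.38]
via 430 -350 400 -40 [-0.71  0.02  2.12  0.06  0.13  1.51]
via 430 -350 400 -20 [-0.86  0.05  2.1   1.12  0.43  0.14]
via 430 -350 400 0 [-0.97  0.11  2.02  1.11  0.78 -0.14]
via 560 -300 330 -20 [-0.57  0.27  2.02  1.63  0.17 -0.2 ]
via 560 -300 330 0 [-0.69  0.3   1.97  1.35  0.52 -0.23]
via 560 -300 400 -20 [-0.57  0.16  1.96  0.83  0.23  0.61]
via 560 -300 400 0 [-0.69  0.2   1.91  1.1   0.58  0.06]
```

```bash
python3 - <<'E'
from h import *
np.set_printoptions(precision=2,suppress=True)
for ph in(15,25,35,45):
    j=marker; z=np.cos(deg(ph))*j.z+np.sin(deg(ph))*j.y; y=np.cross(z,j.a)  # x=a -> y=z×x
    q=quat(z,y)
    for h,up in((25,120),(25,60),(25,0),(-30,0),(-80,0)):
        p=j.mouth+j.a*(j.g+h)-z*j.off+[0,0,up]; print(ph,h,up,p,env.ik(p,q))
j=pump
env.reach(j.gp+[0,0,90],j.qg); print(env.move_l(j.gp,rate=60,f_stop=15)); print(env.read_state()["tool_pos"],j.gp)
set_gripper(5); s=env.read_state(); print("w",s["width"],s["tool_pos"],s["force"],s["time_s"])
env.move_l(j.gp+[0,0,60],rate=80); s=env.read_state(); print("w",s["width"],s["force"],s["time_s"])
cv2.imwrite("pics/s2.png",viewer.camera("side")); cv2.imwrite("pics/c2.png",viewer.camera("scene"))
a=cv2.imread("pics/c2.png")[150:300,230:430];b=cv2.imread("pics/s2.png")[180:330,140:340]
cv2.imwrite("pics/m2.png",cv2.resize(np.hstack([a,b]),None,fx=2,fy=2,interpolation=3))
E
```

```text
15 25 120 [577.43 167.96 380.31] [0.2  0.14 2.06 1.25 0.17 0.41]
15 25 60 [577.43 167.96 320.31] [ 0.2   0.24  2.11  2.13  0.19 -0.48]
15 25 0 [577.43 167.96 260.31] [ 0.2   0.36  2.15  2.58  0.3  -0.94]
15 -30 0 [542.16 165.49 218.18] [ 0.21  0.42  2.23  2.78  0.43 -1.14]
15 -80 0 [510.1  163.25 179.87] [ 0.23  0.5   2.31  2.88  0.57 -1.25]
25 25 120 [581.68 156.02 377.45] [0.08 0.17 2.06 1.48 0.43 0.11]
25 25 60 [581.68 156.02 317.45] [ 0.08  0.27  2.1   1.81  0.44 -0.26]
25 25 0 [581.68 156.02 257.45] [ 0.08  0.39  2.13  2.09  0.5  -0.57]
25 -30 0 [546.41 153.56 215.32] [ 0.09  0.46  2.22  2.3   0.58 -0.81]
25 -80 0 [514.35 151.31 177.02] [ 0.09  0.54  2.29  2.44  0.69 -0.98]
35 25 120 [587.42 145.15 373.28] [-0.02  0.23  2.03  1.5   0.68  0.02]
35 25 60 [587.42 145.15 313.28] [-0.02  0.33  2.07  1.68  0.68 -0.22]
35 25 0 [587.42 145.15 253.28] [-0.02  0.45  2.1   1.85  0.71 -0.44]
35 -30 0 [552.15 142.68 211.15] [-0.03  0.51  2.18  2.    0.76 -0.64]
35 -80 0 [520.09 140.44 172.85] [-0.03  0.59  2.25  2.11  0.83 -0.82]
45 25 120 [594.49 135.67 367.92] [-0.1   0.3   1.98  1.48  0.91 -0.03]
45 25 60 [594.49 135.67 307.92] [-0.1   0.41  2.02  1.59  0.91 -0.21]
45 25 0 [594.49 135.67 247.92] [-0.1   0.52  2.04  1.7   0.92 -0.38]
45 -30 0 [559.23 133.21 205.78] [-0.11  0.59  2.12  1.79  0.95 -0.55]
45 -80 0 [527.17 130.97 167.48] [-0.12  0.66  2.18  1.86  0.99 -0.71]
False
[ 525.9  -373.59   82.94] [ 525.71 -373.42   82.5 ]
w 18.534065711336584 [ 525.72 -373.43   82.49] [-0.22 -0.46 -0.79] 10.8333
w 18.64860335263025 [ 1.23  0.12 -0.24] 11.7333
```

View pics/m2.png

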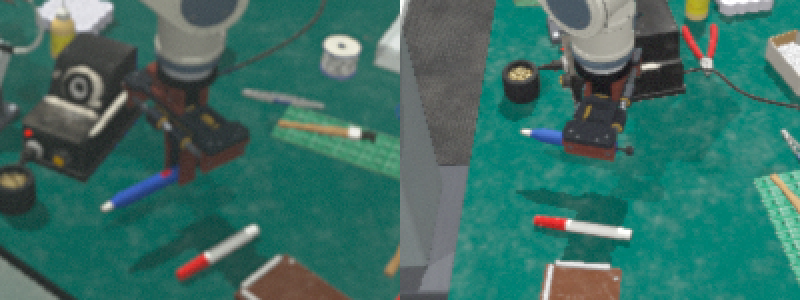

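The pump is held and level: nozzle tip at scene (283,253) and side (202,245). Next is via to the hover, with a check of the tip there.

```bash
python3 - <<'E'
from h import *
np.set_printoptions(precision=1,suppress=True)
j=pump;print(tri([ray(cam("scene"),283.5,253.5),ray(cam("side"),202.5,245.5)]), "expect",j.gp[:2]+[0,0],72.5)
env.move_l(j.gp+[0,0,250],rate=200)
k=Job((0,0),0,0,0,(0,0,0),0,0)
env.reach((480,-300,400),k.qi); env.reach(j.at(25)+[0,0,120],j.qi); env.move_l(j.at(25),rate=100); env.hold(.3)
s=env.read_state();print(s["tool_pos"],j.at(25),s["force"],s["width"],s["time_s"], s["qpos"],"tip exp",j.mouth+25*j.a)
for n in("scene","side"): cv2.imwrite(f"pics/{n}3.png",viewer.camera(n))
a=cv2.imread("pics/scene3.png")[120:240,180:300];b=cv2.imread("pics/side3.png")[100:220,190:310]
cv2.imwrite("pics/m3.png",cv2.resize(np.hstack([a,b]),None,fx=3.3,fy=3.3,interpolation=3))
E
```

```text
(array([ 409.9, -346.7,   72. ]), np.float64(0.8440766010582098)) expect [ 525.7 -373.4] 72.5
[566.6 -26.4 284. ] [566.5 -26.4 283.7] [ 1.   0.3 -1.8] 18.914647071598317 16.85 [-0.2  0.3  2.2  2.   0.3 -0.7] tip exp [542.8 -31.  142.2]
```

View pics/m3.png

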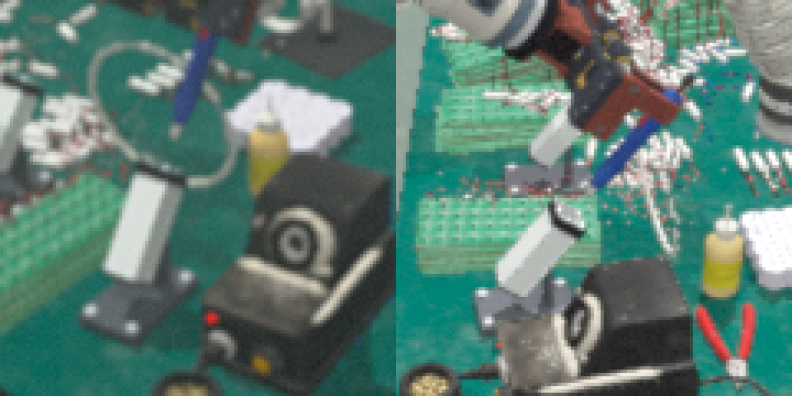

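```bash
python3 - <<'E'
from h import *
np.set_printoptions(precision=1,suppress=True)
def proj(p,X):
    c=np.linalg.inv(p["pose"])@np.r_[X,1];return p["cx"]-p["fx"]*c[0]/c[2],p["cy"]+p["fy"]*c[1]/c[2]
j=pump;S,D=cam("scene"),cam("side")
t=tri([ray(S,233,160),ray(D,248.2,159.4)]);m=tri([ray(S,227.9,172.1),ray(D,242.1,166.1)]);print(t,m,t[0]-m[0],25*j.a)
for X in(j.mouth,j.mouth+25*j.a): print(np.array(proj(S,X)),np.array(proj(D,X)))
E
```

```text
(array([545.7, -33.3, 145.5]), np.float64(2.502442531750351)) (array([524.5, -30. , 113.3]), np.float64(0.9772205067612528)) [21.2 -3.3 32.1] [15.8  3.  19.2]
[229.4 169.9] [242.8 164.3]
[232.1 161.9] [247.4 159. ]
```

The tip lies on the tube axis to within about 3 mm, which is inside the entry clearance. Now the guarded insertion.

```bash
python3 - <<'E'
from h import *
np.set_printoptions(precision=2,suppress=True)
j=pump
r=env.move_l(j.at(-98),rate=30,f_stop=5); s=env.read_state()
print(r,"depth",(s["tool_pos"]-j.at(0))@j.a,"lat",(s["tool_pos"]-j.at(0))@j.y,s["force"],s["wrist_torque"],s["width"],s["time_s"])
E
```

```text
True depth -55.003229624651276 lat -0.07905167879435465 [0.21 0.47 1.96] [-0.04  0.04 -0.01] 19.21616876340153 19.4417
```

```bash
python3 - <<'E'
from h import *
np.set_printoptions(precision=2,suppress=True)
j=pump
for sh in(2,3.5):
    p=env.read_state()["tool_pos"]; env.move_l(p+j.a*6-j.z*0,rate=40); 
    o=j.at(0)-j.z*sh; d=(env.read_state()["tool_pos"]-o)@j.a
    env.move_l(o+j.a*d,rate=30); env.hold(.2); f0=env.read_state()["force"]
    r=env.move_l(o-j.a*98,rate=20,f_stop=5); s=env.read_state(); f=s["force"]-f0
    print(sh,r,"depth",(s["tool_pos"]-o)@j.a,"df a,z,y",f@j.a,f@j.z,f@j.y,s["width"],s["time_s"])
    if (s["tool_pos"]-o)@j.a<-60: break
E
```

```text
2 True depth -55.02439057509529 df a,z,y 1.1220468553777323 0.4022881529483701 -0.16959334340903562 19.06491706312999 21.0083
3.5 True depth -55.17754410510554 df a,z,y 2.0333197463037926 -1.6580366708342211 0.15769557196562772 18.89701913562126 22.575
```

It stops at 55 mm every time whatever the lateral shift, so this is the stop. I'll release gently and back out along the tool axis.

```bash
python3 - <<'E'
from h import *
np.set_printoptions(precision=2,suppress=True)
j=pump
set_gripper(45); env.hold(.2); p=env.read_state()["tool_pos"]; env.move_l(p-j.z*110,rate=120); print(env.read_state()["time_s"],env.read_state()["tool_pos"])
k=Job((0,0),0,0,0,(0,0,0),0,0)
for n in("scene","side"): cv2.imwrite(f"pics/{n}4.png",viewer.camera(n))
a=cv2.imread("pics/scene4.png")[120:240,180:300];b=cv2.imread("pics/side4.png")[100:220,190:310]
cv2.imwrite("pics/m4.png",cv2.resize(np.hstack([a,b]),None,fx=3.3,fy=3.3,interpolation=3))
print(env.ik((480,-300,400),k.qi),env.ik(p-j.z*110+[0,0,120],j.qi))
E
```

```text
24.45 [430.57 -52.61 294.83]
[-0.81  0.1   2.03  1.13  0.66 -0.06] [-0.37 -0.21  2.28  1.01  0.5   0.24]
```

View pics/m4.png

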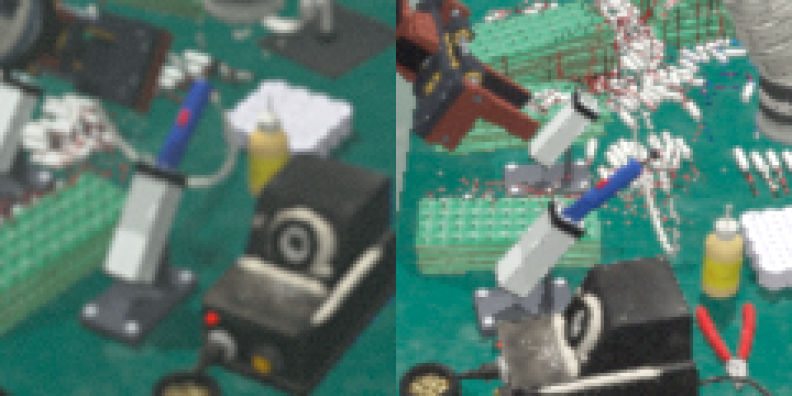

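The pump stands in the wide tube: its knob is at side crop (655,155) and its mouth at (568,218). Now the marker, with the gripper spun 25° about the tube axis to keep the wrist comfortable.

```bash
cat >> h.py <<'E'
marker=Job((426,-450.6),-11.2,103,8,(549,185.3,116),4.0,81.5)
marker.z=np.cos(deg(25))*marker.z+np.sin(deg(25))*marker.y; marker.qi=quat(marker.z,np.cross(marker.z,marker.a)); marker.y=np.cross(marker.a,marker.z)
E
python3 - <<'E'
from h import *
np.set_printoptions(precision=2,suppress=True)
j=marker
p=env.read_state()["tool_pos"]; env.move_l(p+[0,0,60],rate=150)
env.reach(j.gp+[0,0,200],j.qg); env.reach(j.gp+[0,0,60],j.qg); set_gripper(60)
print(env.move_l(j.gp,rate=60,f_stop=15)); set_gripper(5); s=env.read_state(); print("w",s["width"],s["tool_pos"],j.gp,s["time_s"])
env.move_l(j.gp+[0,0,250],rate=200)
k=Job((0,0),0,0,0,(0,0,0),0,0)
env.reach((480,-300,400),k.qi); env.reach(j.at(25)+[0,0,120],j.qi); env.move_l(j.at(25),rate=100); env.hold(.3)
s=env.read_state();print(s["tool_pos"],j.at(25),s["force"],s["width"],s["time_s"],s["qpos"])
def proj(p,X):
    c=np.linalg.inv(p["pose"])@np.r_[X,1];return np.array([p["cx"]-p["fx"]*c[0]/c[2],p["cy"]+p["fy"]*c[1]/c[2]])
for n,(y0,x0) in(("scene",(90,140)),("side",(70,190))):
    im=viewer.camera(n);cv2.imwrite(f"pics/{n}5.png",im); c=cam(n)
    print(n,*[(proj(c,X)-[x0,y0])*3.3+([396,0] if n=="side" else 0) for X in(j.mouth,j.mouth+25*j.a)])
a=cv2.imread("pics/scene5.png")[90:210,140:260];b=cv2.imread("pics/side5.png")[70:190,190:310]
cv2.imwrite("pics/m5.png",cv2.resize(np.hstack([a,b]),None,fx=3.3,fy=3.3,interpolation=3))
E
```

```text
False
w 13.290917259237121 [ 527.02 -470.63   81.5 ] [ 527.04 -470.61   81.5 ] 29.7667
[582.41 156.49 257.21] [582.34 156.49 256.87] [ 0.51  0.54 -1.17] 12.660094940958727 35.6667 [ 0.08  0.4   2.13  2.09  0.5  -0.57]
scene [155.78 175.24] [165.45 151.57]
side [589.31 198.91] [603.2  183.75]
```

View pics/m5.png

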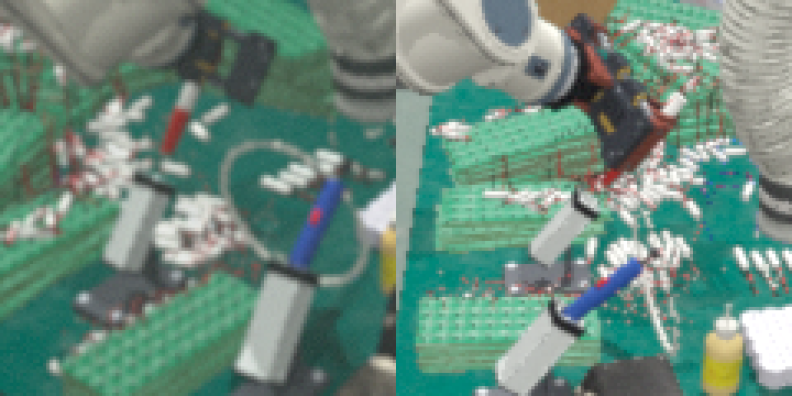

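The marker's cap end is at scene crop (167,153) against a predicted (165,152), so it is aligned. Inserting with force guarding.

```bash
python3 - <<'E'
from h import *
np.set_printoptions(precision=2,suppress=True)
j=marker; f0=env.read_state()["force"]
r=env.move_l(j.at(-84),rate=25,f_stop=4); s=env.read_state(); f=s["force"]-f0
print(r,"depth",(s["tool_pos"]-j.at(0))@j.a,"df a,z,y",f@j.a,f@j.z,f@j.y,s["wrist_torque"],s["width"],s["time_s"])
E
```

```text
True depth -66.22855336223716 df a,z,y 3.105896726464536 -1.8095779265604444 -1.114185317579285 [-0.09  0.12 -0.15] 12.96197895903322 38.925
```

```bash
python3 - <<'E'
from h import *
np.set_printoptions(precision=2,suppress=True)
j=marker
for sz,sy in((-1.5,-1),(1,1)):
    p=env.read_state()["tool_pos"]; env.move_l(p+j.a*6,rate=40)
    o=j.at(0)+j.z*sz+j.y*sy; d=(env.read_state()["tool_pos"]-o)@j.a
    env.move_l(o+j.a*d,rate=30); env.hold(.2); f0=env.read_state()["force"]
    r=env.move_l(o-j.a*84,rate=20,f_stop=4); s=env.read_state(); f=s["force"]-f0
    print(r,"depth",(s["tool_pos"]-o)@j.a,"df a,z,y",f@j.a,f@j.z,f@j.y,s["width"],s["time_s"])
E
```

```text
True depth -66.21014455605507 df a,z,y 1.730352976978235 -0.11267948433927832 -0.29576288342667945 13.23729611894997 40.2417
True depth -66.26101469718368 df a,z,y 2.0779453806114407 -0.4329787639234589 1.32064562677946 13.075230520724068 41.5583
```

It stops at 66.2 mm all three times, so this is the stop. Releasing, retreating and checking.

```bash
python3 - <<'E'
from h import *
j=marker
set_gripper(40); env.hold(.2); p=env.read_state()["tool_pos"]; env.move_l(p-j.z*110,rate=120); p=env.read_state()["tool_pos"]; env.move_l(p+[0,0,60],rate=120); env.hold(.3)
print(env.read_state()["time_s"],env.read_state()["tool_pos"],env.read_state()["force"])
for n in("scene","side"): cv2.imwrite(f"pics/{n}6.png",viewer.camera(n))
a=cv2.imread("pics/scene6.png")[100:250,140:290];b=cv2.imread("pics/side6.png")[90:240,180:330]
cv2.imwrite("pics/m6.png",cv2.resize(np.hstack([a,b]),None,fx=2.6,fy=2.6,interpolation=3))
E
```

```text
44.3917 [451.1200063  102.13053723 309.66618118] [0.85153046 1.2759778  0.9166652 ]
```

View pics/m6.png

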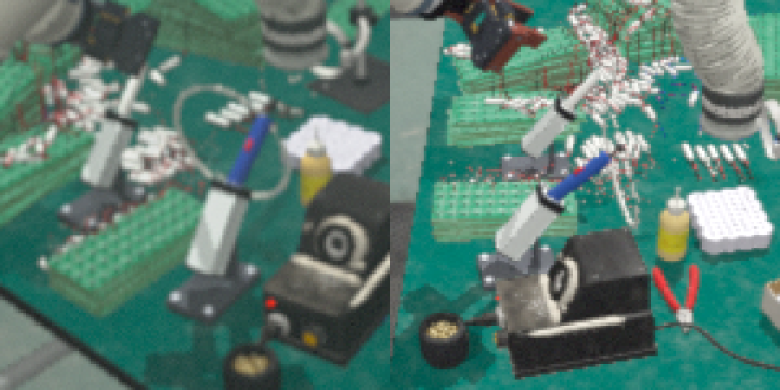

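Both tools stand in their tubes, with the marker's end at side crop (605,78) and the knob at (618,149). The gripper is clear and the bystanders are in place. One numeric check before handing in.

```bash
python3 - <<'E'
from h import *
S,D=cam("scene"),cam("side")
for n,j,a,b,L in(("marker",marker,(192.7,128.8),(262.7,120),135),("pump",pump,(244.2,140),(267.7,147.3),164)):
    t,e=tri([ray(S,*a),ray(D,*b)]);d=t-j.mouth;print(n,t.round(),e.round(1),"depth",L-d@j.a,"lateral",np.linalg.norm(d-j.a*(d@j.a)))
workorder.sign_off();print(env.read_state()["time_s"])
E
```

```text
marker [603. 220. 135.] 2.9 depth 83.8895359929716 lateral 43.35408536711477
pump [610. -17. 180.] 0.9 depth 66.0250823764459 lateral 28.877627372660875
the job is handed in; nothing more can be done
the job is handed in; nothing more can be done
```

I put the pump in the wide tube and the marker in the narrow one, then handed the job in at about 44.5 s on the robot's clock. No verdict was reported, and one last check disagreed with the rest.

- **Pump, nozzle down in the wide (near) tube:** it met the stop 55 mm below the mouth. Three guarded descents with different sideways shifts stopped within 0.2 mm of each other, at about 5 N.
- **Marker, cap down in the narrow (far) tube:** it met the stop 66 mm below the mouth. Three descents stopped within 0.1 mm of each other, at about 4 N.
- **Release:** I opened the fingers only after contact with the stop. The forces I read stayed at a few newtons, well under the 30 N limit.
- **Last pictures:** both tools stand in their tubes along the tube axes. The gripper is clear, and the bottle, cup and cutters look undisturbed.

**Check that disagreed:** I estimated where the free ends of the tools were, using pixels picked by eye from a small zoomed picture. It gave depths of 84 mm for the marker and 66 mm for the pump, with sideways offsets of 43 mm and 29 mm.

I think those pixels, not the tools, are wrong. The marker figure is deeper than the 78 mm its stop allows, and offsets that large don't fit tools seen standing in their tubes. I ran that check in the same script as the hand-in, so I could not repeat it. The depths I trust come from the repeatable contact stops; they are probably good to about 3 mm, limited by how well I located each tool's tip and each mouth.

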